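# Uncap the tub, park its cap and tip the bearing balls in

### The job

Lift the loose cap by its knob off the tub that stands in front of the tilt tray, and set it down gently, knob up, flat inside the round cap holder. Then slowly raise the tray by the handle at its rear corner so that all four steel balls run out through the corner notch into the tub, lower the tray back onto its rest and let go. The tub must stay upright in its place, and everything else on the bench is to be left alone.

Things in the scene. Friction and masses are not known exactly. Their poses are not given: they have to be found in the camera images.
- stand: fixed grey metal stand of the tilt tray, base plate 290 x 110 x 4 mm. Origin on the work surface under the centre of the tub seat, a low collar (inner diameter 84 mm, top 10 mm above the work surface) in which the tub stands. Its z axis is up; its -x axis points from the tub to the tray and the tray's handle; the hinge runs along its y axis
- tray (a joint): tilt of the tray about the level hinge beside the tub, rad: 0 at rest on its stop (it then slopes 0.2 rad back, away from the tub, balls in its rear corner), growing as the rear corner is raised, at most 0.8. The floor is level at 0.2; raised slowly (about 0.2 rad/s) to 0.6 and held a second, all balls run out. Its weight brings it back to 0; about 2 N at the handle lifts it
- tray_hinge (a point): middle of the hinge axis, in line with the stand's y axis, 50 mm above the work surface and 52 mm from the tub's axis
- tray_handle (a point): middle of the tray's handle: round steel bar, 12 mm thick, 72 mm long (64 mm free between its side arms), level, parallel to the hinge, 30 mm clear behind the rear corner. At rest it is 205 mm behind the hinge (stand's -x), 85 mm above the work surface, nothing beneath; it moves on an arc about the hinge. Pinched across from above, the bar can turn between the fingers of a gripper kept upright
- tray_spout (a point): end of the floor of the 36 mm wide corner notch (spout) of the square aluminium tray (120 x 120 mm, walls 22 mm high, spout walls 14 mm). At rest it is 100 mm above the work surface, just beside the cap's edge (4 mm clear) and to the stand's -x side of the tub; it swings over the tub's mouth as the tray is raised
- tub: white round plastic tub, open under its cap, outer diameter 80 mm, inner 74 mm, 70 mm high, 0.2 kg, standing loose in the collar of the stand (underside 4 mm above the work surface). Origin under its centre
- cap: loose white plastic cap on the tub: disc of 80 mm diameter and 6 mm thickness, below it a plug of 66 mm diameter and 8 mm depth that hangs loosely in the tub's mouth, above it a knob. Origin at the centre of the plug's underside, z axis up through the knob; 44 mm high over all, 0.07 kg. At the start the origin is 66 mm above the work surface
- cap_knob (a point): on the cap's axis 34 mm above its origin, 10 mm below the knob's top: the knob is a plain upright cylinder, 24 mm across, rising 30 mm from the disc. Grip it with the fingers side by side along the stand's y axis, clear of the spout on the stand's -x side
- holder: fixed cap holder: round metal dish on a 110 mm square plate, inner diameter 92 mm, outer 100 mm, rim 14 mm high, inner floor 4 mm above the work surface. Origin under its centre on the work surface. It stands to the left or right of the stand; the tin stands on the other side. Seated, the cap's plug rests on its inner floor with the disc inside the rim
- ball1_center (a point): centre of a steel ball of 16 mm diameter, 17 g, in the tray's rear corner at the start
- ball2_center (a point): centre of a steel ball of 16 mm diameter, 17 g, in the tray's rear corner at the start
- ball3_center (a point): centre of a steel ball of 16 mm diameter, 17 g, in the tray's rear corner at the start
- ball4_center (a point): centre of a steel ball of 16 mm diameter, 17 g, in the tray's rear corner at the start
- tin: closed round metal tin with a paper label, 72 mm across, 85 mm high, origin under its centre. Not part of the job; leave it alone
- tape: black tape measure, about 70 mm across and 34 mm high, origin under its centre. Leave it alone
- relay: black block-shaped contactor, 70 x 45 x 72 mm high, origin under its centre. Leave it alone
- driver: screwdriver with black handle, lying down. Leave it alone
- knife: yellow utility knife, about 165 x 26 x 18 mm, lying down. Leave it alone
- carton: small closed cardboard carton, 80 x 80 x 85 mm high, origin under its centre. Leave it alone

How it is judged:
On the way, in this order (a step that is already met when the one before it is completed fails the run):
1. the cap sits flat, knob up, in the holder and is let go (horizontal distance between cap and holder below 0.009 m and z of cap in the frame of holder below 0.008 m and angle between cap's own z axis and vertical below 0.1 rad and contact force between cap and the fingers below 0.05 N), for 0.3 s.
2. all four balls are in the tub (horizontal distance between each of ball1_center, ball2_center, ball3_center, ball4_center and tub below 0.035 m and z of ball1_center in the frame of tub between 0 and 0.06 m and z of ball2_center in the frame of tub between 0 and 0.06 m and z of ball3_center in the frame of tub between 0 and 0.06 m and z of ball4_center in the frame of tub between 0 and 0.06 m), for 0.2 s.
At the end, for the whole second after the job is handed in: Cap released and seated knob up in the holder: within 9 mm of its axis, origin under 8 mm above it, tilt under 0.1 rad. All balls in the tub (centres within 35 mm of its axis, under 60 mm up). Tub tilt under 0.06 rad, seated within 6 mm. Tray joint under 0.03 rad. Cap and tub at rest (all of step 1 and all of step 2 and angle between tub's own z axis and vertical below 0.06 rad and horizontal distance between tub and stand below 0.006 m and height (world z) of tub below 0.008 m and value of joint tray below 0.03 rad and linear speed of each of cap, tub below 0.05 m/s); the robot touches nothing.
It fails at once if the cap is dropped into the holder (falling free there faster than 0.6 m/s) instead of set down (linear speed of cap above 0.6 m/s and contact force between cap and the fingers below 0.01 N and horizontal distance between cap and holder below 0.07 m).
It fails at once if the tub is tipped over (more than 0.4 rad) (angle between tub's own z axis and vertical above 0.4 rad).
It fails at once if a bystander (tin, tape measure, contactor, screwdriver, knife or carton) is moved more than 30 mm (distance of any of tin, tape, relay, driver, knife, carton from where it was at the start of the episode above 0.03 m).
It also fails if it takes over 72 s, if anything falls off the work surface, if the arm or the gripper's body presses on something with over 40 N, if the wrist force passes 120 N, or if a joint passes its speed limit or range.

### The arm

A 7-joint arm with a two-finger parallel gripper is mounted at the origin on the work surface. World frame = base frame: x ahead of the robot, y to its left, z up, the work surface at z = 0. Lengths are in m, angles in rad, forces in N, time in s.
With the tool pointing down it reaches from about 0.4 to 0.85 m from the base axis. Payload 4.5 kg.
Tool frame: the origin (TCP) lies on the centre line of the jaws, within the pads' length; the fingertips stand 17 mm ahead of it and the grasp point (between the pads) lies 2 mm behind it (r.tip_reach is the distance from the TCP to the fingertips, in m); z points along the fingers, y is the line along which they close (so a half turn about z gives the same grasp; the last joint's range is limited). The gripper opens to 88 mm and grips with 3 to 60 N. Pads are 18 mm wide; open, the fingers measure 123 mm over their backs; the gripper's body (75 mm by 187 mm) begins 45 mm behind the grasp point.
Start: joints at [-1.094, 0.689, -0.195, 1.565, 0.157, 0.902, -0.215], TCP at [0.268, 0.565, 0.256] pointing down, gripper open.
Joint ranges: [-3.01, 3.01], [-0.46, 2.08], [-1.47, 1.51], [0.13, 2.56], [-1, 4.14], [0.04, 2.09], [-2.66, 2.66]. Speed limits (rad/s): [2.57, 2.57, 3.14, 3.14, 3.14, 3.14, 3.14].

### API

Orientations are given as a unit quaternion [x, y, z, w].
In Python, from plant import r gives the robot as it stands.
- The arm moves only by the tool step_arm, never from a script. Its argument "steps" is a list of rows, each a list of 7 numbers: the shift along the tool's x, y, z in cm, then the turn, a rotation vector about the tool's x, y, z in degrees, then the gripper's target within -1 to 1 (shut at 1, half-way at 0, fully open at -1). A call has 1 to 8 rows; each row shifts and turns the commanded pose from where the row before left it, along the tool's axes as they then stand; what a row does not reach is not made up. A row lasts 1/8 s, in which the tool goes at most 62.5 mm and 10.7 degrees, less where a joint would pass 70% of its speed; a pose out of reach is approached as far as the arm can. A call with a gripper value outside its range is refused whole. The fingers move at their own pace and stop on an object; "force" is the grip in N (left out, the last holds). Time passes only in rows, so rows that do not move let the fingers close. It gives the time, the measured TCP pose, the force, the opening and the grip force at its end, in the units of the state.
- r.get_state(): the state, without advancing time (a new reading comes with each control period).
- r.snapshot(name): name is "scene" or "side" or "wrist"; returns a dict with "pixels" (400x640x3 uint8, red, green, blue), "fx", "fy", "cx", "cy" (pixels), "cam_to_world" (4x4, takes a point from camera to world coordinates). Camera axes: x right, y down, z forward; pixel columns grow to the right and rows downward; lengths in m; the calibration is good to about 2 mm. A picture is of the moment at which its call begins. There is no depth.
- r.finish_job(): hands the job in; it is judged then, once.
The state is a dict: "clock": time; "q": joint angles; "qd": joint speeds; "joint_torque": joint torques, N m; "tool_pos": TCP position; "eef_rot": TCP orientation; "contact_force": force on the tool from outside, world axes, zero at the start; "moment": the same for the moment, N m; "opening": opening from 0.0 (shut) to 1.0 (fully open); "finger_force": force on a finger pad.
Only numpy, scipy, OpenCV 4.12 (cv2) and the standard library are available. Lean on these libraries where they do the work, as an engineer would, in place of code of your own. Each camera call takes 0.05 s, during which the arm holds its last target. There are 200 camera calls.

## Working session

There is one attempt and no reset: what is moved stays moved. The work goes in short steps, Python scripts to look and compute and a tool call to move; the robot and the scene stay as the last step left them, time stands still between calls to the robot, and variables do not carry over. Pictures are saved under pics/ and viewed, at most 12 in all, crops included, and the job is handed in when it is done.

Besides the shell and the picture viewer there is one more tool, called as a command line: name --pt "numbers of a row" for each row, then --argument value for the rest. step_arm: Moves the arm, as the interface text tells. Its arguments: {"type":"object","properties":{"steps":{"type":"array","items":{"type":"array","items":{"type":"number"}}},"force":{"type":"number"}},"required":["steps"]}

```bash
mkdir -p pics; cat > h.py <<'E'
from plant import r
import numpy as np, cv2
from scipy.spatial.transform import Rotation as R
def snap(n,f):
    s=r.snapshot(n); cv2.imwrite(f'pics/{f}.png',s['pixels'][:,:,::-1]); 
    d={k:np.array(s[k]) for k in('fx','fy','cx','cy','cam_to_world')}; np.savez(f'pics/{f}.npz',**d); return s
def load(f): return np.load(f'pics/{f}.npz')
def onz(s,u,v,z):
    T=np.array(s['cam_to_world']); d=T[:3,:3]@np.array([(u-s['cx'])/s['fx'],(v-s['cy'])/s['fy'],1]); o=T[:3,3]
    return o+d*(z-o[2])/d[2]
def proj(s,p):
    T=np.linalg.inv(np.array(s['cam_to_world'])); c=T[:3,:3]@np.array(p)+T[:3,3]
    return float(s['fx']*c[0]/c[2]+s['cx']),float(s['fy']*c[1]/c[2]+s['cy'])
def delta(p,yaw=None):
    s=r.get_state(); Rm=R.from_quat(s['eef_rot']); return Rm.inv().apply(np.array(p)-s['tool_pos'])*100
E
python3 - <<'E'
from h import *
for n in('scene','side'):
    s=snap(n,n+'0'); print(n,np.round(s['cam_to_world'],3).tolist(),s['fx'])
st=r.get_state(); print(st); print(R.from_quat(st['eef_rot']).as_matrix().round(3))
E
```

```text
scene [[0.872, 0.303, -0.385, 0.994], [0.49, -0.544, 0.682, -0.81], [-0.002, -0.783, -0.622, 0.822], [0.0, 0.0, 0.0, 1.0]] 458.7582934346122
side [[0.831, -0.334, 0.445, 0.098], [-0.556, -0.481, 0.678, -0.636], [-0.012, -0.811, -0.585, 0.67], [0.0, 0.0, 0.0, 1.0]] 428.73691951424047
{'clock': 0.1, 'q': array([-1.0941952 ,  0.68989753, -0.19455163,  1.5662165 ,  0.15727355,
        0.90250696, -0.21511663]), 'qd': array([-0.00022154, -0.00167983, -0.0007145 , -0.00118566, -0.00071893,
       -0.00082782,  0.00070254]), 'joint_torque': array([-3.66956054e-03, -5.28496099e+01, -1.27164021e+00, -1.53837740e+01,
       -5.25279657e-02,  1.95255256e-03,  5.78620893e-05]), 'tool_pos': array([0.26758319, 0.56423228, 0.25499889]), 'eef_rot': array([ 2.19564565e-01,  9.75597627e-01, -8.07276004e-04, -1.40875242e-04]), 'contact_force': array([ 3.61627463e-01, -2.03550267e-04, -1.26870119e-02]), 'moment': array([-0.0017536 , -0.00166291,  0.04197959]), 'finger_force': 0.0, 'opening': 1.0023661716222472}
[[-0.904  0.428 -0.001]
 [ 0.428  0.904 -0.002]
 [-0.    -0.002 -1.   ]]
```

View pics/scene0.png

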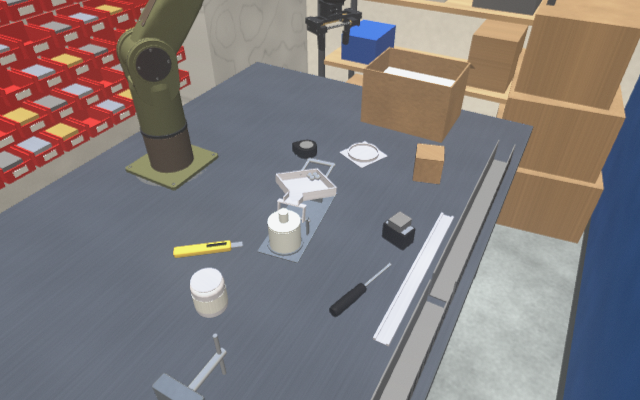

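View pics/side0.png

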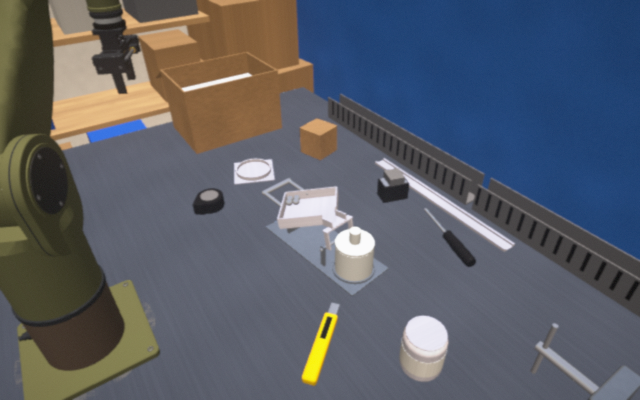

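Scene view: knob top at (284,213), tray handle at (318,163), holder ring at (363,153). Side view: knob top at (355,232), holder ring at (254,170), handle around (284,187). The tin is at the front, and the tape, knife, relay and carton are well apart.

```bash
python3 - <<'E'
from h import *
a=load('scene0');b=load('side0')
for n,z,p,q in[('knobtop',.11,(284,212),(355,231)),('cap rim c',.08,(284,222),(355,245)),('holder rim',.014,(363,153),(254,169)),('handle',.085,(319,164),(283,187)),
 ('platecornerA',.004,(261,248),(352,289)),('platecornerB',.004,(298,258),(386,265)),('tape',.034,(305,145),(209,193)),('carton',.085,(430,150),(318,128))]:
    print(n,onz(a,*p,z).round(3),onz(b,*q,z).round(3))
for f,(x0,y0,x1,y1) in {'scene0':(225,120,405,270),'side0':(215,150,395,300)}.items():
    im=cv2.imread(f'pics/{f}.png')[y0:y1,x0:x1]; cv2.imwrite(f'pics/{f}c.png',cv2.resize(im,None,fx=3.2,fy=3.2,interpolation=cv2.INTER_CUBIC))
a_,b_=[cv2.imread(f'pics/{f}c.png') for f in('scene0','side0')]
cv2.imwrite('pics/scene0c.png',a_)
E
```

```text
knobtop [ 0.511 -0.132  0.11 ] [ 0.503 -0.132  0.11 ]
cap rim c [ 0.511 -0.135  0.08 ] [ 0.499 -0.139  0.08 ]
holder rim [0.509 0.324 0.014] [0.499 0.331 0.014]
handle [0.468 0.114 0.085] [0.477 0.115 0.085]
platecornerA [ 0.464 -0.175  0.004] [ 0.467 -0.175  0.004]
platecornerB [ 0.563 -0.159  0.004] [ 0.568 -0.162  0.004]
tape [0.34  0.248 0.034] [0.342 0.264 0.034]
carton [0.717 0.335 0.085] [0.711 0.32  0.085]
```

View pics/scene0c.png

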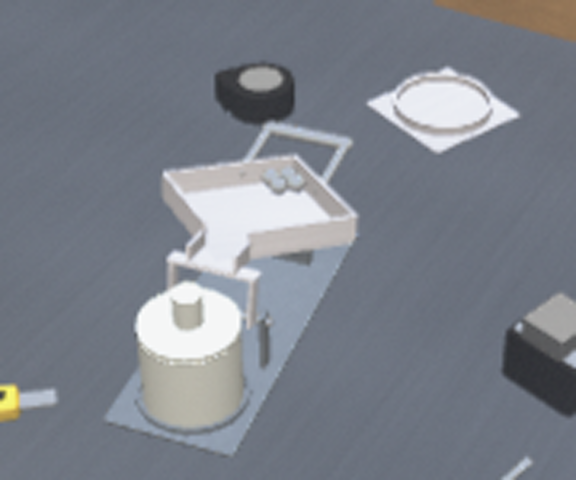

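step_arm --pt "0 0 0 0 0 7 -1" --pt "0 0 0 0 0 7 -1" --pt "0 0 0 0 0 7 -1" --pt "0 0 0 0 0 7 -1" --pt "0 0 0 0 0 7 -1" --pt "0 0 0 0 0 7 -1" --pt "0 0 0 0 0 7 -1" --pt "0 0 0 0 0 7 -1"

```text
clock: 1.1
tool_pos: [0.2675, 0.5645, 0.2553]
eef_rot: [0.653, 0.757, -0.001, 0.0]
contact_force: [-0.3, -0.7, 0.3]
opening: 0.999
finger_force: 0.0
```

step_arm --pt "-4.5 0.8 0 0 0 0 -1" --pt "-4.5 0.8 0 0 0 0 -1" --pt "-4.5 0.8 0 0 0 0 -1" --pt "-4.5 0.8 0 0 0 0 -1" --pt "-4.5 0.8 0 0 0 0 -1" --pt "-4.5 0.8 0 0 0 0 -1" --pt "-4.5 0.8 0 0 0 0 -1" --pt "-4.5 0.8 0 0 0 0 -1"

```text
clock: 2.1
tool_pos: [0.3853, 0.217, 0.2556]
eef_rot: [0.652, 0.758, -0.0, -0.0]
contact_force: [1.7, -0.7, 0.1]
opening: 0.997
finger_force: 0.0
```

step_arm --pt "-4.5 0.8 0 0 0 0 -1" --pt "-4.5 0.8 0 0 0 0 -1" --pt "-4.5 0.8 0 0 0 0 -1" --pt "-4.5 0.8 0 0 0 0 -1" --pt "-4.5 0.8 0 0 0 0 -1" --pt "-4.5 0.8 0 0 0 0 -1" --pt "-4.5 0.8 0 0 0 0 -1" --pt "0 0 0 0 0 0 -1"

```text
clock: 3.1
tool_pos: [0.4882, -0.0888, 0.2555]
eef_rot: [0.655, 0.756, -0.001, 0.001]
contact_force: [-0.9, 0.8, 0.2]
opening: 0.997
finger_force: 0.0
```

```bash
python3 - <<'E'
from h import *
s=snap('wrist','w1'); print(np.round(s['cam_to_world'],3).tolist(),s['fx'])
st=r.get_state(); print(st['clock'],st['tool_pos'],st['q'].round(2)); print(R.from_quat(st['eef_rot']).as_matrix().round(3))
E
```

```text
[[0.99, 0.139, 0.039, 0.479], [0.144, -0.955, -0.26, -0.021], [0.001, 0.263, -0.965, 0.384], [0.0, 0.0, 0.0, 1.0]] 314.1887197512263
3.15 [ 0.48756251 -0.08605317  0.25536642] [ 0.09  0.52 -0.01  1.96  0.01  0.67  0.22]
[[-0.147  0.989 -0.001]
 [ 0.989  0.147 -0.   ]
 [-0.    -0.001 -1.   ]]
```

View pics/w1.png

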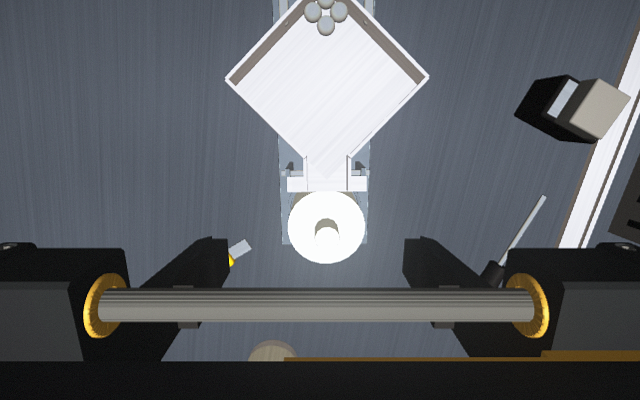

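The wrist view is aligned with the stand. The cap disc spans (288–365, 190–264), so its centre is about (326.5,227), and the knob top is at about (327,234).

```bash
python3 - <<'E'
from h import *
a=load('w1')
for n,p,z in[('disc',(326.5,227),.08),('knobtop',(327,232),.11)]:
    w=onz(a,*p,z); print(n,w.round(4),delta([w[0],w[1],.098]).round(2))
for l,rr in[((288,183),(368,182)),((226,79),(429,78))]:
    d=onz(a,*rr,.1)-onz(a,*l,.1); print(np.degrees(np.arctan2(d[1],d[0])))
im=cv2.imread('pics/w1.png'); h=cv2.cvtColor(im,cv2.COLOR_BGR2GRAY)[185:270,280:375]
print(''.join(''), h[::5,::5])
E
```

```text
disc [ 0.5057 -0.1272  0.08  ] [-4.34  1.2  15.74]
knobtop [ 0.5043 -0.1216  0.11  ] [-3.76  1.14 15.74]
9.01611458134812
8.561394165485112
 [[146 150 244 241 242 244 244 245 245 244 245 245 245 250 243 245 245 248
  114]
 [179 157 244 242 243 246 246 243 244 243 243 244 248 252 248 250 249 251
  117]
 [149 158 134 144 144 141 254 253 253 253 253 253 253 253 148 133 162 159
  119]
 [131 153 160 142 252 253 253 253 253 253 253 253 253 253 254 144 163 160
  117]
 [118 158 135 255 253 253 253 253 253 253 253 253 253 253 253 254 157 162
  116]
 [ 91 158 153 253 253 253 253 253 253 253 253 253 253 253 253 253 248 161
  120]
 [112 157 255 253 253 253 253 253 253 253 253 253 253 253 253 253 253 158
  117]
 [112 160 253 253 253 253 253 253 183 153 150 255 253 253 253 253 253 153
  123]
 [113 158 253 253 253 253 253 234 156 154 156 150 253 253 253 253 253 185
  118]
 [117 159 253 253 253 253 253 163 255 253 253 247 254 253 253 253 253 175
  119]
 [113 157 254 253 253 253 253 204 253 253 253 253 253 253 253 253 253 157
  121]
 [114 158 249 253 253 253 253 246 253 253 253 253 253 253 253 253 255 160
  120]
 [114 117 119 254 253 253 253 253 253 253 253 253 253 253 253 253 122 122
  117]
 [113 118 116 144 253 253 253 253 253 253 253 253 253 253 253 251 121 120
  116]
 [112 114 115 119 110 254 253 253 253 253 253 253 253 253 176 119 118 119
  113]
 [110 113 119 116 121 120 216 255 253 253 253 254 249 118 122 117 116 115
  113]
 [108 114 111 115 117 120 118 120 118 118 119 120 121 119 117 116 115 114
  114]]
```

```bash
python3 - <<'E'
from h import *
a=load('w1'); x=np.array([.15,-.989,0])
for n,p,z,o in[('front',(327,264),.08,-.04),('knobrear',(327,228.5),.11,.012)]:
    w=onz(a,*p,z)+o*x; print(n,w.round(4),delta([w[0],w[1],.098]).round(2))
for v in (220,228,236):
    row=cv2.imread('pics/w1.png')[v,:,1]; i=np.where(row[285:372]>200)[0]+285; print(v,i[0],i[-1])
E
```

```text
front [ 0.5066 -0.1286  0.08  ] [-4.48  1.27 15.74]
knobrear [ 0.5055 -0.13    0.11  ] [-4.61  1.14 15.74]
220 288 363
228 288 364
236 289 363
```

step_arm --pt "-2.25 0.6 0 0 0 0 -1" --pt "-2.25 0.6 0 0 0 0 -1" --pt "0 0 4 0 0 0 -1" --pt "0 0 4 0 0 0 -1" --pt "0 0 4 0 0 0 -1" --pt "0 0 2.5 0 0 0 -1" --pt "0 0 0.9 0 0 0 -1" --pt "0 0 0 0 0 0 -1" --force 15

```text
clock: 4.15
tool_pos: [0.5062, -0.1262, 0.1017]
eef_rot: [0.651, 0.759, 0.0, -0.0]
contact_force: [0.4, -0.3, 0.2]
opening: 1.003
finger_force: 0.0
```

step_arm --pt "0 0 0 0 0 0 1" --pt "0 0 0 0 0 0 1" --pt "0 0 0 0 0 0 1" --pt "0 0 0 0 0 0 1" --pt "0 0 0 0 0 0 1" --pt "0 0 0 0 0 0 1"

```text
clock: 4.9
tool_pos: [0.5063, -0.1273, 0.1017]
eef_rot: [0.652, 0.758, 0.0, -0.0]
contact_force: [0.1, -0.7, -0.4]
opening: 0.343
finger_force: 0.0
```

step_arm --pt "0 0 -0.5 0 0 0 1" --pt "0 0 -1 0 0 0 1" --pt "0 0 -1.5 0 0 0 1" --pt "0 0 -3 0 0 0 1" --pt "0 0 -4 0 0 0 1" --pt "0 0 -4 0 0 0 1" --pt "0 0 -1 0 0 0 1" --pt "0 0 0 0 0 0 1"

```text
clock: 5.9
tool_pos: [0.5063, -0.1273, 0.2523]
eef_rot: [0.652, 0.758, 0.0, 0.001]
contact_force: [-0.4, -0.4, -1.0]
opening: 0.267
finger_force: 15.0
```

```bash
python3 - <<'E'
from h import *
s=snap('wrist','w2'); st=r.get_state(); print(st['clock'],st['tool_pos'],st['finger_force'],st['opening'])
print(delta([.504,.327,.25]).round(2))
E
```

```text
5.95 [ 0.50575412 -0.12714422  0.25131809] 14.999059117399156 0.2635586911617244
[44.93  6.65  0.14]
```

View pics/w2.png

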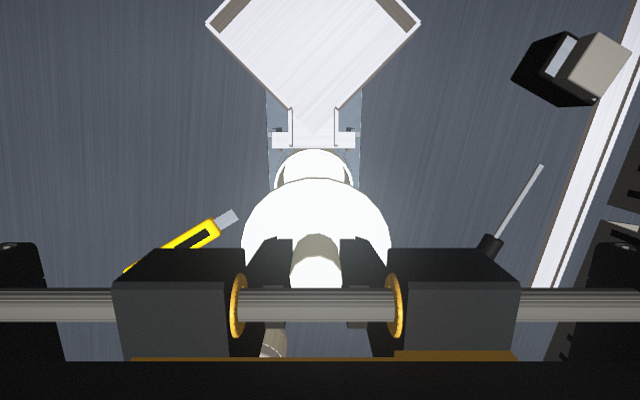

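The cap hangs from the knob between the fingers; its disc spans columns 242–391, with the rear edge at row 177. The tub below is open, and the tray has not moved.

step_arm --pt "2 0.5 0 0 0 0 1" --pt "4 0.8 0 0 0 0 1" --pt "4 0.8 0 0 0 0 1" --pt "4 0.8 0 0 0 0 1" --pt "4 0.8 0 0 0 0 1" --pt "4 0.8 0 0 0 0 1" --pt "4 0.8 0 0 0 0 1" --pt "4 0.8 0 0 0 0 1"

```text
clock: 6.95
tool_pos: [0.5206, 0.1794, 0.2499]
eef_rot: [0.652, 0.758, -0.002, -0.001]
contact_force: [-0.5, -0.1, -0.9]
opening: 0.268
finger_force: 15.0
```

step_arm --pt "3 0.5 0 0 0 0 1" --pt "2 0 0 0 0 0 1" --pt "0 0 0 0 0 0 1" --pt "0 0 0 0 0 0 1"

```text
clock: 7.45
tool_pos: [0.5191, 0.2267, 0.2513]
eef_rot: [0.653, 0.758, -0.001, 0.0]
contact_force: [-0.7, -0.8, -1.3]
opening: 0.267
finger_force: 15.0
```

```bash
python3 - <<'E'
from h import *
a=load('w2'); t=np.linspace(0,6.28,200)
for z in(.215,.22,.225,.23):
  for dy in(0,):
    P=np.array([proj(a,[.5058+.04*np.cos(q),-.1272+.04*np.sin(q),z]) for q in t]); print(z,P[:,0].min(),P[:,0].max(),P[:,1].min())
s=snap('wrist','w3'); st=r.get_state(); print(st['clock'],st['tool_pos'],st['q'].round(2))
print([proj(s,[.504,.327,.014])])
E
```

```text
0.215 242.54950154634594 384.47486650487104 171.26006530788214
0.22 240.50849182235635 386.4201216745728 172.85671585845537
0.225 238.34945566720643 388.4777464688416 174.55134669736807
0.23 236.0618505004275 390.65776719438094 176.3532623240408
7.5 [0.51923857 0.22648184 0.25150772] [-0.52  0.61  0.04  1.76 -0.03  0.77 -0.32]
[(315.32766195792067, 85.27899901700711)]
```

View pics/w3.png

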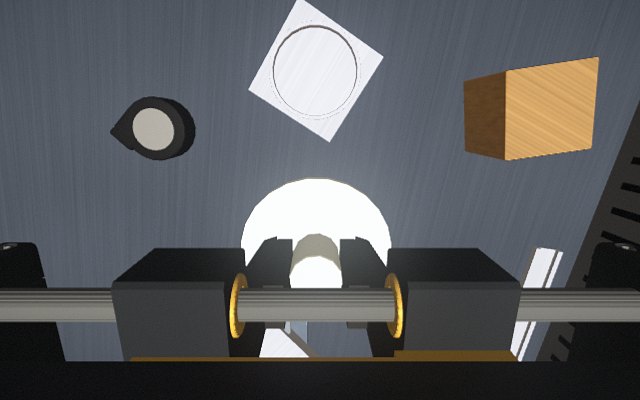

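The holder is in view: its square plate is centred near (315,72), with ring edges at columns 273–357 and rows 25–117. The tape is at left and the carton at right, both clear.

```bash
python3 - <<'E'
from h import *
a=load('w3')
c=np.mean([onz(a,*p,.003)for p in((300,-1),(383,57),(330,142),(248,89))],axis=0); print('plate',c)
e=np.array([onz(a,*p,.014) for p in((273,71),(357,71),(315,25),(315,117))]); print(e.round(4),e.mean(0), np.linalg.norm(e[0]-e[1]),np.linalg.norm(e[2]-e[3]))
im=cv2.imread('pics/w3.png')
for nm,w in(('p',c),('r',e.mean(0))): print(nm,delta([w[0],w[1],.06]).round(2))
a0=load('scene0');b0=load('side0')
print(proj(a0,[*c[:2],.01]),proj(b0,[*c[:2],.01]))
E
```

```text
plate [0.50194426 0.33986709 0.003     ]
[[0.4566 0.3345 0.014 ]
 [0.5464 0.3481 0.014 ]
 [0.4948 0.3855 0.014 ]
 [0.5086 0.2938 0.014 ]] [0.50160558 0.34049356 0.014     ] 0.09087333741096246 0.09269357988492692
p [11.5  -0.02 19.13]
r [11.57 -0.05 19.13]
(362.9485540536948, 151.14214253405154) (253.59992921341217, 168.43929936550015)
```

step_arm --pt "3 0 0 0 0 0 1" --pt "4 -0.1 0 0 0 0 1" --pt "3 0 0 0 0 0 1" --pt "1.6 0 0 0 0 0 1" --pt "0 0 3 0 0 0 1" --pt "0 0 5 0 0 0 1" --pt "0 0 5 0 0 0 1" --pt "0 0 3 0 0 0 1"

```text
clock: 8.5
tool_pos: [0.5006, 0.3405, 0.0895]
eef_rot: [0.653, 0.758, -0.002, 0.0]
contact_force: [0.5, -0.1, -0.9]
opening: 0.265
finger_force: 15.0
```

step_arm --pt "0 0 1 0 0 0 1" --pt "0 0 0.7 0 0 0 1" --pt "0 0 0.7 0 0 0 1" --pt "0 0 0 0 0 0 1" --pt "0 0 0 0 0 0 1"

```text
clock: 9.12
tool_pos: [0.501, 0.3435, 0.0684]
eef_rot: [0.652, 0.758, 0.001, 0.0]
contact_force: [-0.6, 0.3, -0.7]
opening: 0.266
finger_force: 15.0
```

```bash
python3 - <<'E'
from h import *
s=snap('wrist','w4');b=snap('side','s4'); im=np.hstack([s['pixels'][100:400,120:520,::-1],cv2.resize(b['pixels'][120:220,190:320,::-1],(390,300),interpolation=cv2.INTER_CUBIC)]); cv2.imwrite('pics/c4.png',im)
st=r.get_state(); print(st['clock'],st['tool_pos'],st['contact_force'],delta([.5019,.340,.045]))
E
```

```text
9.225 [0.50095181 0.34346394 0.068303  ] [ 0.04253088 -0.72438365 -0.34356927] [-0.35795694  0.03952089  2.33014655]
```

View pics/c4.png

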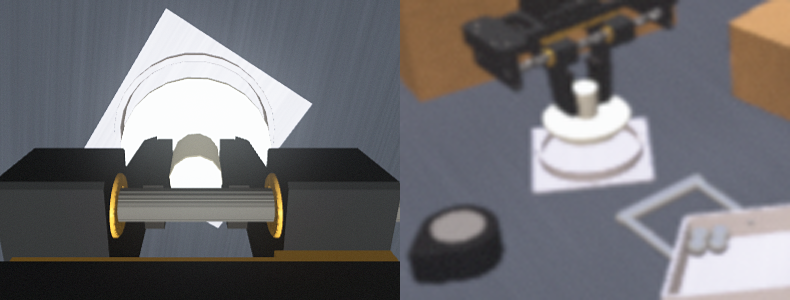

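The cap hovers above the dish, with the disc slightly too far towards the rear rim. The rear rim of the dish is at about row 153 and spans columns 236–394. I check the centring before lowering.

```bash
python3 - <<'E'
from h import *
a=load('w4'); t=np.linspace(0,6.28,300)
for c,rad,z,n in(((.5019,.340),.046,.014,'ring in'),((.5019,.340),.05,.014,'ring out'),((.501,.3435),.04,.041,'disc')):
    P=np.array([proj(a,[c[0]+rad*np.cos(q),c[1]+rad*np.sin(q),z]) for q in t]); print(n,P[:,0].min(),P[:,0].max(),P[:,1].min())
im=cv2.imread('pics/w4.png'); g=cv2.cvtColor(im,cv2.COLOR_BGR2GRAY)
print('col 318',[(v,int(g[v,318])) for v in range(140,190,1)])
print('row 215',[(u,int(g[215,u])) for u in list(range(228,262,2))+list(range(372,406,2))])
E
```

```text
ring in 240.75830611855645 389.3599614340236 162.64335010255155
ring out 234.26711252367016 395.84143681427156 155.74116773120483
disc 239.35415884438902 389.3639504770534 174.83591374741525
col 318 [(140, 240), (141, 240), (142, 240), (143, 240), (144, 239), (145, 239), (146, 241), (147, 243), (148, 244), (149, 245), (150, 244), (151, 247), (152, 221), (153, 155), (154, 134), (155, 235), (156, 246), (157, 244), (158, 244), (159, 243), (160, 245), (161, 228), (162, 238), (163, 243), (164, 243), (165, 244), (166, 244), (167, 244), (168, 244), (169, 245), (170, 245), (171, 245), (172, 245), (173, 246), (174, 246), (175, 246), (176, 249), (177, 198), (178, 153), (179, 249), (180, 255), (181, 253), (182, 253), (183, 253), (184, 253), (185, 253), (186, 253), (187, 253), (188, 253), (189, 253)]
row 215 [(228, 240), (230, 240), (232, 239), (234, 236), (236, 236), (238, 241), (240, 241), (242, 181), (244, 117), (246, 244), (248, 244), (250, 245), (252, 253), (254, 253), (256, 253), (258, 253), (260, 253), (372, 253), (374, 253), (376, 253), (378, 253), (380, 254), (382, 245), (384, 146), (386, 178), (388, 243), (390, 244), (392, 240), (394, 240), (396, 241), (398, 240), (400, 240), (402, 242), (404, 240)]
```

step_arm --pt "0 -0.2 0.6 0 0 0 1" --pt "0 0 0.6 0 0 0 1" --pt "0 0 0.5 0 0 0 1" --pt "0 0 0.3 0 0 0 1" --pt "0 0 0.2 0 0 0 1" --pt "0 0 0 0 0 0 1"

```text
clock: 9.98
tool_pos: [0.4987, 0.3429, 0.0456]
eef_rot: [0.652, 0.758, -0.0, -0.0]
contact_force: [-0.1, -0.6, -0.7]
opening: 0.264
finger_force: 15.0
```

step_arm --pt "0 0 0.2 0 0 0 1" --pt "0 0 0 0 0 0 1"

```text
clock: 10.22
tool_pos: [0.4986, 0.3429, 0.0437]
eef_rot: [0.652, 0.758, -0.0, -0.0]
contact_force: [0.5, -0.4, -0.3]
opening: 0.261
finger_force: 15.0
```

step_arm --pt "0 0 0.2 0 0 0 1" --pt "0 0 0 0 0 0 1"

```text
clock: 10.48
tool_pos: [0.4989, 0.343, 0.0424]
eef_rot: [0.652, 0.758, 0.0, 0.0]
contact_force: [-0.3, 0.0, 5.7]
opening: 0.262
finger_force: 15.0
```

step_arm --pt "0 0 0 0 0 0 0.2" --pt "0 0 0 0 0 0 0" --pt "0 0 0 0 0 0 -0.3" --pt "0 0 0 0 0 0 -0.3" --pt "0 0 0 0 0 0 -0.3"

```text
clock: 11.1
tool_pos: [0.4987, 0.3429, 0.0417]
eef_rot: [0.652, 0.758, -0.0, -0.0]
contact_force: [0.0, 0.2, -0.2]
opening: 0.649
finger_force: 0.0
```

step_arm --pt "0 0 -2 0 0 0 -0.3" --pt "0 0 -4 0 0 0 -0.3" --pt "0 0 -5 0 0 0 -0.3" --pt "0 0 -5 0 0 0 -0.3" --pt "-5 0 -2 0 0 0 -0.3" --pt "-5 0 0 0 0 0 -0.3" --pt "0 0 0 0 0 0 -0.3" --pt "0 0 0 0 0 0 -0.3"

```text
clock: 12.1
tool_pos: [0.5137, 0.2448, 0.2227]
eef_rot: [0.652, 0.758, 0.001, -0.0]
contact_force: [-0.2, -0.1, 0.0]
opening: 0.645
finger_force: 0.0
```

```bash
python3 - <<'E'
from h import *
s=snap('wrist','w5');b=snap('side','s5');c=snap('scene','c5'); 
f=lambda p,y,x:cv2.resize(p[y:y+75,x:x+100,::-1],(400,300),interpolation=cv2.INTER_CUBIC)
im=np.vstack([np.hstack([f(b['pixels'],130,205),f(c['pixels'],115,313)]),cv2.resize(s['pixels'][0:180,120:600,::-1],(800,300))]); cv2.imwrite('pics/c5.png',im)
st=r.get_state(); print(st['clock'],st['tool_pos'])
E
```

```text
12.25 [0.51319215 0.24590063 0.22187423]
```

View pics/c5.png

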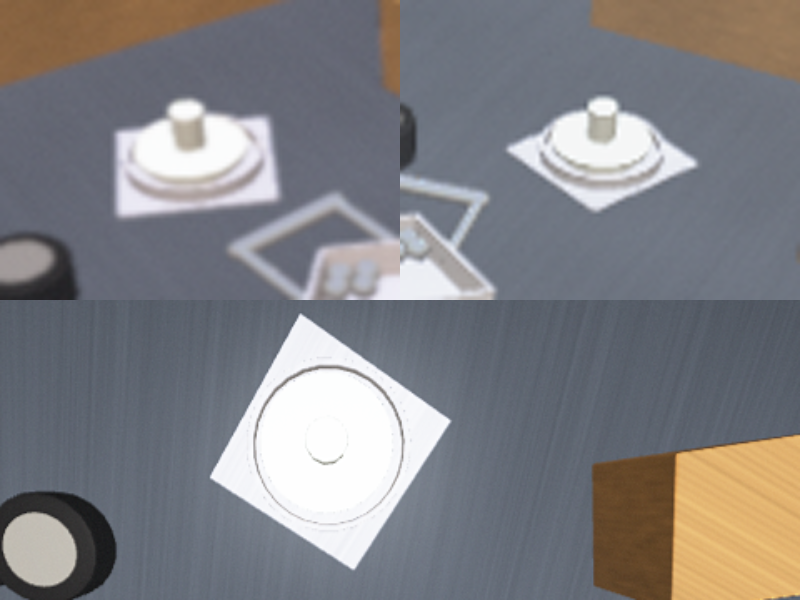

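The cap sits in the dish, upright and flat in all three views; the ring shows around it, centred near (329,446) in the composite, with the knob top at (326,440). I check this in numbers and measure the handle direction.

```bash
python3 - <<'E'
from h import *
a=load('w5'); k=lambda u,v:(120+u*.6,(v-300)*.6)
print('knob',onz(a,*k(326,440),.048),'ring',onz(a,*k(329,446),.014))
b=load('s5');c=load('c5')
print('side knob top',onz(b,205+186/4,130+107/4,.048),'scene',onz(c,313+602/4,115+104/4,.048))
t=np.linspace(0,6.28,200)
for cc,rad,z in(((.502,.342),.046,.014),((.502,.342),.04,.018)):
    P=np.array([proj(a,[cc[0]+rad*np.cos(q),cc[1]+rad*np.sin(q),z]) for q in t]);P=np.c_[(P[:,0]-120)/.6,P[:,1]/.6+300]; print(P.min(0),P.max(0))
# handle
x=np.array([.15,-.989]);tub=np.array([.506,-.1285]); print('handle pred',tub-x*.257)
print('scene handle',onz(c,313+487/4-0,115+197/4,.085), 'to other corner', onz(c,319-14,157,.085))
print(delta([*(tub-x*.257),.16]))
E
```

```text
knob [0.49971559 0.34120344 0.048     ] ring [0.50156353 0.34142703 0.014     ]
side knob top [0.50111108 0.34232576 0.048     ] scene [0.77826555 0.49401221 0.048     ]
[253.93737969 361.47121729] [405.75561569 522.71417658]
[263.09705949 371.16880925] [396.71422704 513.10370962]
handle pred [0.46745  0.125673]
scene handle [0.75213701 0.2707782  0.085     ] to other corner [0.41500995 0.12480262 0.085     ]
[-11.19093852  -6.3572843    6.17270713]
```

The numbers put the cap within about 2 mm of the holder axis. Next I go above the handle and turn the gripper 90°.

step_arm --pt "-3 -1.7 0 0 0 10 0.3" --pt "0 0 0 0 0 10 0.3" --pt "0 0 0 0 0 10 0.3" --pt "0 0 0 0 0 10 0.3" --pt "0 0 0 0 0 10 0.3" --pt "0 0 0 0 0 10 0.3" --pt "0 0 0 0 0 10 0.3" --pt "0 0 0 0 0 10 0.3"

```text
clock: 13.25
tool_pos: [0.501, 0.2134, 0.2215]
eef_rot: [0.987, 0.16, -0.0, -0.0]
contact_force: [0.3, 0.4, -0.2]
opening: 0.352
finger_force: 0.0
```

step_arm --pt "0 0 0 0 0 10 0.3" --pt "-2.3 4 0 0 0 0 0.3" --pt "-2.4 4 0 0 0 0 0.3" --pt "0 0 0 0 0 0 0.3" --pt "0 0 0 0 0 0 0.3"

```text
clock: 13.88
tool_pos: [0.4674, 0.1273, 0.2217]
eef_rot: [0.997, 0.076, 0.0, -0.001]
contact_force: [-0.1, 0.9, 0.6]
opening: 0.35
finger_force: 0.0
```

```bash
python3 - <<'E'
from h import *
s=snap('wrist','w6'); st=r.get_state(); print(st['clock'],st['tool_pos'],st['opening'],st['q'].round(2)); print(R.from_quat(st['eef_rot']).as_matrix().round(3))
print(proj(s,[.4675,.1257,.085]))
E
```

```text
13.925 [0.46753883 0.12763679 0.22164233] 0.3499256065697952 [-0.65  0.61  0.46  2.04 -0.47  0.6  -1.28]
[[ 0.988  0.153  0.001]
 [ 0.153 -0.988  0.001]
 [ 0.001 -0.001 -1.   ]]
(318.42880459918615, 198.42901953012628)
```

View pics/w6.png

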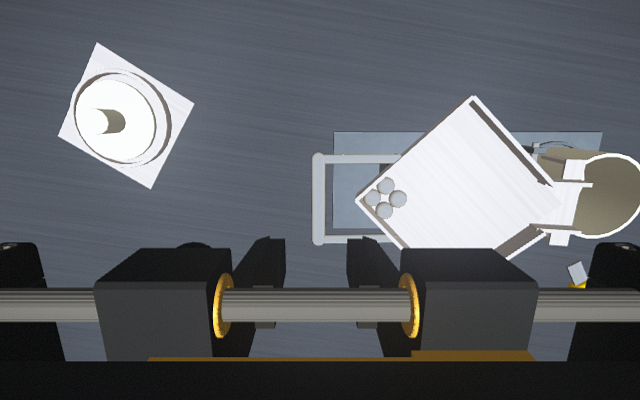

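The handle bar is at column 319 and rows 153–243 (middle about 198), within 1 px of the prediction. The balls are in the rear corner at (382,198). I narrow the gap slightly and go down.

step_arm --pt "0 0.2 2 0 0 0 0.4" --pt "0 0 3 0 0 0 0.4" --pt "0 0 3 0 0 0 0.4" --pt "0 0 2 0 0 0 0.4" --pt "0 0 1.5 0 0 0 0.4" --pt "0 0 1.0 0 0 0 0.4" --pt "0 0 0.5 0 0 0 0.4" --pt "0 0 0 0 0 0 0.4" --force 12

```text
clock: 14.92
tool_pos: [0.4674, 0.1241, 0.0916]
eef_rot: [0.997, 0.076, 0.0, -0.0]
contact_force: [0.4, 0.3, 0.6]
opening: 0.299
finger_force: 0.0
```

step_arm --pt "0 0 0 0 0 0 1" --pt "0 0 0 0 0 0 1" --pt "0 0 0 0 0 0 1" --pt "0 0 0 0 0 0 1" --pt "0 0 0 0 0 0 1"

```text
clock: 15.55
tool_pos: [0.4673, 0.1252, 0.0921]
eef_rot: [0.997, 0.076, 0.0, -0.001]
contact_force: [-1.7, 5.2, 4.4]
opening: 0.127
finger_force: 12.0
```

```bash
python3 - <<'E'
import numpy as np
th=np.r_[0,np.cumsum([.0125,.0125]+[.025]*23)]; e=.169+th; y=-20.8*np.cos(e); z=-20.8*np.sin(e)
print(np.c_[th[1:],np.diff(y),np.diff(z)].round(2).tolist())
E
```

```text
[[0.01, 0.05, -0.26], [0.02, 0.05, -0.26], [0.05, 0.11, -0.51], [0.08, 0.12, -0.51], [0.1, 0.13, -0.5], [0.12, 0.14, -0.5], [0.15, 0.16, -0.5], [0.18, 0.17, -0.49], [0.2, 0.18, -0.49], [0.22, 0.19, -0.48], [0.25, 0.21, -0.48], [0.27, 0.22, -0.47], [0.3, 0.23, -0.47], [0.32, 0.24, -0.46], [0.35, 0.25, -0.45], [0.38, 0.26, -0.45], [0.4, 0.27, -0.44], [0.43, 0.29, -0.43], [0.45, 0.3, -0.43], [0.48, 0.31, -0.42], [0.5, 0.32, -0.41], [0.53, 0.33, -0.4], [0.55, 0.34, -0.4], [0.58, 0.35, -0.39], [0.6, 0.36, -0.38]]
```

Gripped on the bar (opening 0.127, about 11 mm). Raise slowly.

step_arm --pt "0 0.05 -0.26 0 0 0 1" --pt "0 0.05 -0.26 0 0 0 1" --pt "0 0.11 -0.51 0 0 0 1" --pt "0 0.12 -0.51 0 0 0 1" --pt "0 0.13 -0.5 0 0 0 1" --pt "0 0.14 -0.5 0 0 0 1" --pt "0 0.16 -0.5 0 0 0 1" --pt "0 0.17 -0.49 0 0 0 1"

```text
clock: 16.55
tool_pos: [0.4686, 0.1164, 0.1272]
eef_rot: [0.997, 0.076, 0.0, -0.001]
contact_force: [-0.2, 7.1, -0.1]
opening: 0.131
finger_force: 12.0
```

step_arm --pt "0 0.18 -0.49 0 0 0 1" --pt "0 0.19 -0.48 0 0 0 1" --pt "0 0.21 -0.48 0 0 0 1" --pt "0 0.22 -0.47 0 0 0 1" --pt "0 0.23 -0.47 0 0 0 1" --pt "0 0.24 -0.46 0 0 0 1" --pt "0 0.25 -0.45 0 0 0 1" --pt "0 0.26 -0.45 0 0 0 1"

```text
clock: 17.55
tool_pos: [0.4713, 0.0994, 0.1649]
eef_rot: [0.997, 0.076, 0.0, -0.002]
contact_force: [-0.1, 7.4, 1.7]
opening: 0.126
finger_force: 12.0
```

step_arm --pt "0 0.27 -0.44 0 0 0 1" --pt "0 0.29 -0.43 0 0 0 1" --pt "0 0.3 -0.43 0 0 0 1" --pt "0 0.31 -0.42 0 0 0 1" --pt "0 0.32 -0.41 0 0 0 1" --pt "0 0.33 -0.4 0 0 0 1" --pt "0 0.34 -0.4 0 0 0 1" --pt "0 0.35 -0.39 0 0 0 1"

```text
clock: 18.55
tool_pos: [0.475, 0.0758, 0.1984]
eef_rot: [0.997, 0.077, 0.0, -0.003]
contact_force: [-0.9, 10.4, 7.9]
opening: 0.125
finger_force: 12.0
```

step_arm --pt "0 0.36 -0.38 0 0 0 1" --pt "0 0 0 0 0 0 1" --pt "0 0 0 0 0 0 1" --pt "0 0 0 0 0 0 1" --pt "0 0 0 0 0 0 1" --pt "0 0 0 0 0 0 1" --pt "0 0 0 0 0 0 1" --pt "0 0 0 0 0 0 1"

```text
clock: 19.55
tool_pos: [0.4755, 0.0724, 0.2022]
eef_rot: [0.997, 0.077, 0.0, -0.003]
contact_force: [-2.0, 10.7, 8.5]
opening: 0.131
finger_force: 12.0
```

step_arm --pt "0 0 0 0 0 0 1" --pt "0 0 0 0 0 0 1" --pt "0 0 0 0 0 0 1" --pt "0 0 0 0 0 0 1"

```text
clock: 20.05
tool_pos: [0.4755, 0.0725, 0.2023]
eef_rot: [0.997, 0.077, 0.0, -0.003]
contact_force: [-1.3, 11.0, 9.1]
opening: 0.133
finger_force: 12.0
```

```bash
python3 - <<'E'
from h import *
b=snap('side','s7');c=snap('scene','c7'); st=r.get_state(); print(st['clock'],st['tool_pos'])
f=lambda p,y,x:cv2.resize(p[y:y+150,x:x+130,::-1],(400,462),interpolation=cv2.INTER_CUBIC)
cv2.imwrite('pics/c7.png',np.hstack([f(b['pixels'],150,275),f(c['pixels'],120,235)]))
E
```

```text
20.15 [0.47550228 0.07243708 0.20225242]
```

View pics/c7.png

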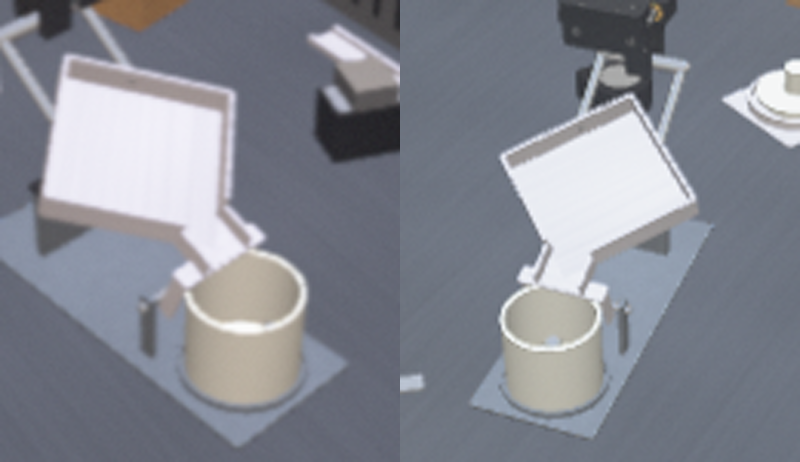

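The tray is empty, no ball lies outside, and one ball is visible on the tub floor. The tub is upright. Lower along the reverse arc.

step_arm --pt "0 -0.36 0.38 0 0 0 1" --pt "0 -0.35 0.39 0 0 0 1" --pt "0 -0.67 0.8 0 0 0 1" --pt "0 -0.63 0.83 0 0 0 1" --pt "0 -0.59 0.86 0 0 0 1" --pt "0 -0.53 0.89 0 0 0 1" --pt "0 -0.49 0.91 0 0 0 1" --pt "0 -0.45 0.94 0 0 0 1"

```text
clock: 21.15
tool_pos: [0.4695, 0.111, 0.1415]
eef_rot: [0.997, 0.076, 0.0, -0.001]
contact_force: [0.3, 6.9, 2.0]
opening: 0.132
finger_force: 12.0
```

step_arm --pt "0 -0.4 0.96 0 0 0 1" --pt "0 -0.35 0.98 0 0 0 1" --pt "0 -0.3 1.0 0 0 0 1" --pt "0 -0.13 0.5 0 0 0 1" --pt "0 -0.12 0.51 0 0 0 1" --pt "0 -0.11 0.5 0 0 0 1" --pt "0 -0.1 0.48 0 0 0 1" --pt "0 0 0 0 0 0 1"

```text
clock: 22.15
tool_pos: [0.4673, 0.1252, 0.0922]
eef_rot: [0.997, 0.076, 0.0, -0.001]
contact_force: [0.1, 5.8, -0.8]
opening: 0.127
finger_force: 12.0
```

step_arm --pt "0 0 0 0 0 0 0.7" --pt "0 0 0 0 0 0 0.4" --pt "0 0 0 0 0 0 0.4" --pt "0 0 0 0 0 0 0.4" --pt "0 0 -1 0 0 0 0.4" --pt "0 0 -3 0 0 0 0.4" --pt "0 0 -4 0 0 0 0.4" --pt "0 0 -5 0 0 0 0.4"

```text
clock: 23.15
tool_pos: [0.4665, 0.1235, 0.2236]
eef_rot: [0.997, 0.075, -0.001, 0.0]
contact_force: [0.3, 1.2, 0.0]
opening: 0.302
finger_force: 0.0
```

step_arm --pt "0 4 -2 0 0 0 0.4" --pt "0 4 -1 0 0 0 0.4" --pt "0 4 0 0 0 0 0.4" --pt "0 4 0 0 0 0 0.4" --pt "0 1 0 0 0 0 0.4" --pt "0 0 0 0 0 0 0.4" --pt "0 0 0 0 0 0 0.4"

```text
clock: 24.02
tool_pos: [0.4925, -0.0425, 0.2521]
eef_rot: [0.997, 0.076, -0.0, -0.001]
contact_force: [-0.6, -0.7, -0.4]
opening: 0.302
finger_force: 0.0
```

```bash
python3 - <<'E'
from h import *
s=snap('wrist','w8'); b=snap('side','s8'); st=r.get_state(); print(st['clock'],st['tool_pos'],st['opening'])
cv2.imwrite('pics/c8.png',np.vstack([s['pixels'][:290,:,::-1],cv2.resize(b['pixels'][140:300,200:530,::-1],(640,310),interpolation=cv2.INTER_CUBIC)]))
E
```

```text
24.125 [ 0.49257125 -0.04273413  0.25208327] 0.3037625861971306
```

View pics/c8.png

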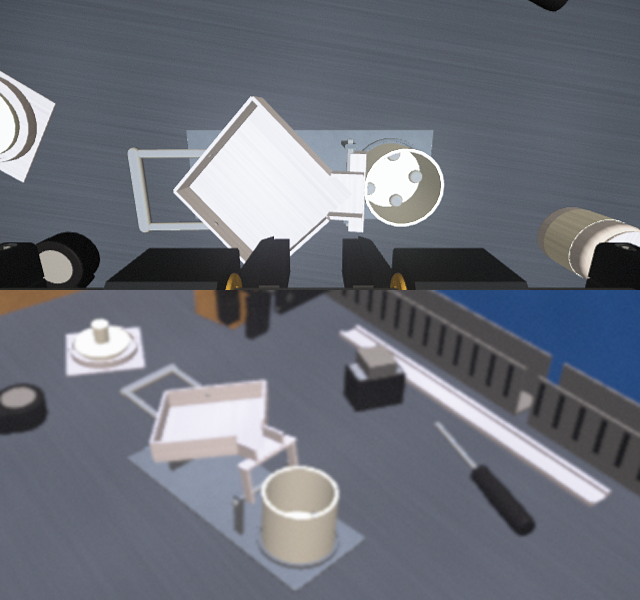

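All four balls are in the tub, at (393,155), (415,177), (396,200) and (370,188) in the composite. The tray is back down, the cap is seated, and the gripper is clear.

```bash
python3 - <<'E'
from h import *
print(proj(load('w8'),[.4675,.1257,.085]),'seen ~(138,190)')
print(r.finish_job())
E
```

```text
(139.89697445909397, 189.05633374145185) seen ~(138,190)
the job is handed in; nothing more can be done
None
```

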